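# Back off the ratchet clamp

## Task

The glue on the little wooden box has dried, so open up the ratchet clamp on the counter: press its red release paddle down with your fingertips and, keeping it pressed, push the orange sliding jaw back along its bar, away from the box, until the jaw's white pointer stands at the middle of the green marker; then let the paddle spring up and take the hand clear. Do not pick anything up, and leave the wooden box, the tumbler, the pencil cup and the protractor case where they stand.

Things in the scene. Friction and masses are not known exactly. Their poses are not given: they have to be found in the camera images.
- clamp: Ratchet clamp fixed to the counter. Origin: centre of its plywood base's underside (350 x 124 x 10 mm); x runs along the steel bar, level, in the opening direction (the way to push the jaw); z up. At the -x end a dark fixed jaw (x -163 to -145 mm, 92 mm high) and a wooden bed (x -145 to -75 mm, 44 mm high) with the box on it; at the +x end a stop post (x 147 to 165 mm, 50 mm high).
- jaw (a joint): Place of the orange jaw along the bar, m: 0 = nearest the box, 0.125 = end stop; grows along the clamp's x. Starts at 0 to 0.03. Paddle up: the ratchet blocks opening (8 mm of play) but lets it close. Paddle down: slides against about 2.5 N. Carriage 78 mm along the bar, 70 mm wide: jaw plate 10 mm thick on the box side, 56 mm trough holding the paddle, thumb wall 12 mm thick to push against.
- release (a joint): Travel of the red paddle, m: 0 = up, 0.010 = fully down (hard stop). Spring: about 2.5 N at the top, 6.5 N at the bottom. The ratchet is free when pressed more than about 5 mm; press it about 8 mm. Let go, it springs up and the ratchet catches where the jaw stands (the paddle may stay up to 5 mm down if the pawl rests on a tooth).
- paddle (a point): Centre of the top face of the red release paddle in the jaw's trough: 50 mm along the bar by 54 mm across, 64 mm above the counter when up; press straight down. Along the clamp's +x the thumb wall's inner face is 28 mm from this point, along -x the jaw plate's; they rise 18 mm and 24 mm above the raised paddle. The trough is open at its sides.
- pointer (a point): Tip of the white pointer that sticks out of the jaw's side just above the base, on the clamp's -y side; moves with the jaw. It is level with the paddle's centre along the bar.
- marker: Green marker plate, 20 mm along the bar x 18 mm across x 3 mm thick, fixed on the scale strip (black) of the base on the pointer's side; origin at the centre of its underside, axes parallel to the clamp's. It stands 45 to 110 mm from the pointer's start, in the opening direction.
- project_c (a point): Centre of the open wooden project box, 52 x 60 x 44 mm, about 150 g, standing loose on the clamp's bed between the jaws.
- tumbler_c (a point): Centre of the glass tumbler, 74 mm across, 115 mm tall, loose, upright on the counter beside the clamp.
- pencil_c (a point): Axis of the steel pencil cup, 49 mm above the counter; cup 72 mm across and 98 mm tall, pencils to 180 mm; loose, upright beside the clamp.
- case_c (a point): Centre of the blue protractor case, 130 x 74 x 16 mm, lying loose on the counter beyond the clamp.

How it is judged (in metres and radians):
On the way, in this order (a step that is already met when the one before it is completed fails the run):
1. the release paddle is pressed down (more than 5 mm) before the jaw has moved more than 15 mm (value of joint release above 0.005 m and distance of pointer from where it was at the start of the episode below 0.015 m), for 0.05 s.
2. the jaw is pushed back until its pointer is within 10 mm of the marker's middle (x of pointer in the frame of marker between -0.01 and 0.01 m), for 0.1 s.
At the end, for the whole second after the job is handed in: The pointer is within 10 mm of the middle of the green marker along the bar (over the marker), the paddle has sprung up (less than 5.5 mm down), the jaw is at rest, and the project box (12 mm), tumbler, pencil cup and protractor case (15 mm) are where they stood (all of step 2 and value of joint release below 0.0055 m and velocity of joint jaw between -0.005 and 0.005 m/s and distance of project_c from where it was at the start of the episode below 0.012 m and distance of each of tumbler_c, pencil_c, case_c from where it was at the start of the episode below 0.015 m); the robot touches nothing.
It fails at once if the little wooden project box is moved by more than 12 mm or lifted (distance of project_c from where it was at the start of the episode above 0.012 m).
It fails at once if the glass tumbler is moved by more than 15 mm or lifted (distance of tumbler_c from where it was at the start of the episode above 0.015 m).
It fails at once if the pencil cup is moved by more than 15 mm or lifted (distance of pencil_c from where it was at the start of the episode above 0.015 m).
It fails at once if the protractor case is moved by more than 15 mm or lifted (distance of case_c from where it was at the start of the episode above 0.015 m).
It also fails if it takes over 38 s, if anything falls off the work surface, if the arm or the gripper's body presses on something with over 40 N, if the wrist force passes 120 N, or if a joint passes its speed limit or range.

## Robot

A 6-joint arm with a two-finger parallel gripper is mounted at the origin on the work surface. World frame = base frame: x ahead of the robot, y to its left, z up, the work surface at z = 0. Lengths are in m, angles in degrees, forces in N, time in s.
With the tool pointing down it reaches from about 0.4 to 0.825 m from the base axis. Payload 7 kg.
Tool frame: the origin (TCP) lies midway between the tips of the shut fingers; the grasp point (between the pads) lies 19 mm behind it; z points along the fingers, y is the direction in which the jaws open and shut (so a half turn about z gives the same grasp; the last joint's range is limited). The gripper opens to 88 mm and grips with 3 to 60 N. Pads are 19 mm wide; open, the fingers measure 130 mm over their backs; the gripper's body (78 mm by 193 mm) begins 47 mm behind the grasp point.
Start: joints at [91.335, 20.546, 0.682, 0, -70.136, -16.507], TCP at [0.177, 0.651, 0.227] pointing down, gripper open.
Joint ranges: [-176.03, 176.03], [-82.01, 121.73], [-58.28, 71.71], [-173.87, 95.51], [-174.79, -0.11], [-173.66, 173.66]. Speed limits (degrees/s): [136.94, 136.94, 172.46, 180, 180, 180].

## Interface

Orientations are given as a 3x3 rotation matrix whose columns are the frame's x, y, z axes.
In Python, from rig import robot gives the robot as it stands. Calls block until the motion is done:
- robot.goto(position, orientation): joint-space move of the TCP to a pose.
- robot.servo_line(position, ori=None, speed=0.15): straight line of the TCP; ori=None keeps the orientation; speed is the mean speed in m/s.
- robot.movej(angles): joint-space move.
- robot.move_gripper(opening): opening from 0.0 (shut) to 1.0 (fully open); the grip force is fixed at half the most; returns when the fingers have stopped.
- robot.dwell(seconds).
- robot.ik(position, orientation): joint angles nearest the present ones, or None.
- robot.grab_frame(name): name is "side" or "top"; returns (picture, depth): 400x640x3 uint8, red, green, blue; 400x640 float32, m along the optical axis (not along the pixel's ray), 0 where there is no reading.
- robot.camera_info(name): a dict with "vfov" (degrees; the focal length in pixels is half the picture's height over the tangent of half this angle, whatever the lens; pixels are square), "cx", "cy" (the principal point, pixels), "k1" (the pictures are not rectified: a ray, as slopes to the right and down, at radius r is drawn at 1 + k1 r^2 times it, then the intrinsics apply), "view" (4x4, takes a point from world to camera coordinates). Camera axes: x right, y down, z forward; pixel columns grow to the right and rows downward; lengths in m; the calibration is good to about 2 mm. A picture is of the moment at which its call begins. camera_info takes no time and is no camera call.
A pose or a line that the arm cannot do raises robot.Unreachable and nothing moves.
- robot.job_done(): hands the job in, once; it reports no verdict.
Readings, each from a call of its own:
- robot.read_t(): time.
- robot.read_qpos(): joint angles.
- robot.read_qvel(): joint speeds.
- robot.read_effort(): joint torques, N m.
- robot.read_position(): TCP position.
- robot.read_tcp_rot(): TCP orientation.
- robot.read_force(): force on the tool from outside, world axes, zero at the start.
- robot.read_ft_torque(): the same for the moment, N m.
- robot.read_grip_width(): opening from 0.0 (shut) to 1.0 (fully open).
Only numpy, scipy, OpenCV 4.12 (cv2) and the standard library are available. Lean on these libraries where they do the work, as an engineer would, in place of code of your own. Each camera call takes 0.05 s, during which the arm holds its last target. There are 200 camera calls.

## Working session

There is one attempt and no reset: what is moved stays moved. The work goes in short steps, each a Python script; the robot and the scene stay as the last script left them, time stands still between calls to the robot, and variables do not carry over. Pictures are saved under pics/ and viewed, about 8 in all and at most 12, crops included, and the job is handed in when it is done.

```bash
mkdir -p pics; cat > h.py <<'E'
import numpy as np, cv2
from rig import robot
def cloud(name,d):
    c=robot.camera_info(name); H,W=d.shape; f=H/2/np.tan(np.radians(c["vfov"]/2))
    K=np.array([[f,0,c["cx"]],[0,f,c["cy"]],[0,0,1.]])
    v,u=np.mgrid[:H,:W]
    p=cv2.undistortPoints(np.stack([u,v],-1).reshape(-1,1,2).astype(float),K,np.array([c["k1"],0,0,0,0.])).reshape(H,W,2)
    P=np.concatenate([p*d[...,None],d[...,None]],-1)
    V=np.array(c["view"]); X=(P-V[:3,3])@V[:3,:3]
    X[d<=0]=np.nan
    return X
E
python3 - <<'E'
from h import *
for n in ["top","side"]:
    p,d=robot.grab_frame(n); np.savez(n+".npz",p=p,d=d)
    cv2.imwrite(f"pics/{n}0.png",p[...,::-1]); print(robot.camera_info(n))
print(robot.read_t(),robot.read_tcp_rot(),robot.read_force())
E
```

```text
{'vfov': 53.357399923000635, 'cx': 327.0092367679118, 'cy': 198.41893655806598, 'k1': 0.017475430131563045, 'view': array([[ 0.02271341, -0.9997136 ,  0.00753756, -0.01277679],
       [-0.98785438, -0.02360192, -0.15357952,  0.63379672],
       [ 0.15371343, -0.00395769, -0.98810754,  0.90785601],
       [ 0.        ,  0.        ,  0.        ,  1.        ]])}
{'vfov': 43.717009709608234, 'cx': 326.6939144464761, 'cy': 200.89643998517167, 'k1': -0.054163060321721336, 'view': array([[-0.9937184 , -0.11167998, -0.00716457,  0.6269263 ],
       [-0.07782025,  0.73560739, -0.6729233 ,  0.10081448],
       [ 0.08042237, -0.66813872, -0.73967756,  1.39241366],
       [ 0.        ,  0.        ,  0.        ,  1.        ]])}
0.1 [[ 9.65120989e-01 -2.61804138e-01 -2.63439831e-04]
 [-2.61804230e-01 -9.65119792e-01 -1.52688932e-03]
 [ 1.45494945e-04  1.54260259e-03 -9.99998800e-01]] [-0.70049812 -1.06414642 -0.69919135]
```

View pics/top0.png

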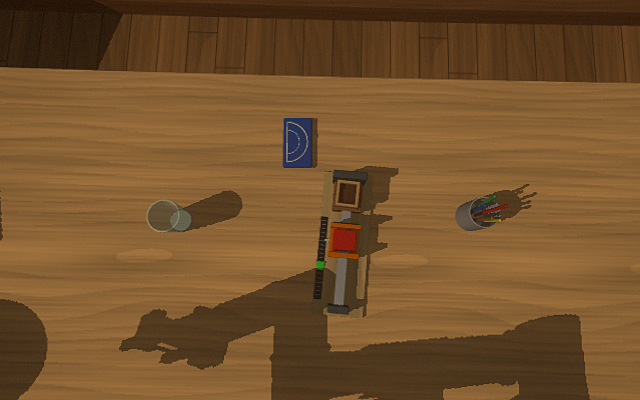

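View pics/side0.png

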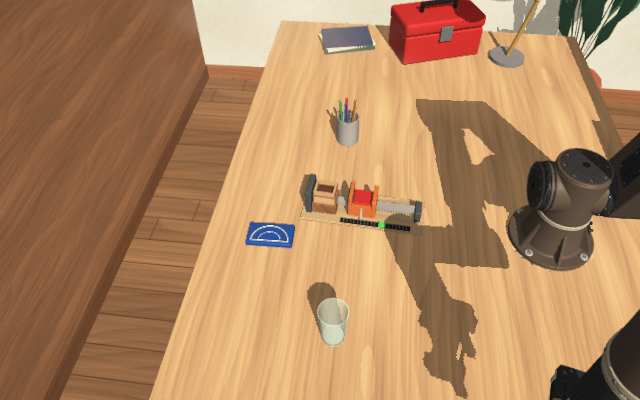

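The top view shows the clamp running from its fixed jaw (345,178) to its stop post (338,310), with the paddle at (345,240) and the marker at (320,265). Opening therefore pushes toward the robot. The tumbler (168,216) and pencil cup (478,213) are well to the sides.

```bash
python3 - <<'E'
from h import *
ims=[]
for n,(r0,r1,c0,c1) in {"top":(160,325,290,410),"side":(165,245,290,430)}.items():
    z=np.load(n+".npz"); p,d=z["p"],z["d"]; X=cloud(n,d)
    h=cv2.cvtColor(p,cv2.COLOR_RGB2HSV); H,S,V=[h[...,i].astype(int) for i in range(3)]
    roi=np.zeros(H.shape,bool); roi[r0:r1,c0:c1]=1
    m={"red":roi&((H<4)|(H>176))&(S>190)&(V>80),"orange":roi&(H>=6)&(H<=14)&(S>200)&(V>120),
       "green":roi&(H>45)&(H<75)&(S>150),"black":roi&(V<40)&(X[...,2]<.03),"white":roi&(S<60)&(V>170)}
    for k,q in m.items():
        v,u=np.nonzero(q); Q=X[q]
        print(n,k,q.sum(),"px",u.min() if len(u) else 0,u.max() if len(u) else 0,v.min() if len(u) else 0,v.max() if len(u) else 0)
        if len(Q): print("   med",np.nanmedian(Q,0).round(4),"p2",np.nanpercentile(Q,2,axis=0).round(4),"p98",np.nanpercentile(Q,98,axis=0).round(4))
    ct=p[r0:r1,c0:c1,::-1]; s=min(800//(c1-c0),600//(r1-r0))
    if n=="top": s=4; ct=ct[:150]
    cv2.imwrite(f"pics/{n}1.png",cv2.resize(ct,None,fx=s,fy=s,interpolation=cv2.INTER_CUBIC))
    # bar/high parts axis: points between 0.04 and .1 high; base edges
    Q=X[roi&(X[...,2]>.035)&(X[...,2]<.11)]
    print(n,"rect >35mm",cv2.minAreaRect((Q[:,:2]*1000).astype(np.float32)))
    Q=X[m["black"]]
    if len(Q): print(n,"black fit",cv2.fitLine(Q[:,:2].astype(np.float32),cv2.DIST_HUBER,0,.01,.01).ravel())
E
```

```text
top red 203 px 333 355 230 250
   med [ 0.5343 -0.0397  0.0643] p2 [ 0.5132 -0.0632  0.0614] p98 [ 0.5574 -0.0144  0.0675]
top orange 335 px 328 360 223 258
   med [ 0.5262 -0.0285  0.0825] p2 [ 0.4946 -0.072   0.0484] p98 [ 0.5713 -0.0054  0.0904]
top green 56 px 317 324 261 269
   med [0.4755 0.0152 0.0147] p2 [0.4662 0.0078 0.0117] p98 [0.485  0.0226 0.0175]
top black 256 px 314 345 182 305
   med [0.4574 0.0159 0.0111] p2 [0.3971 0.0027 0.0076] p98 [0.5931 0.0261 0.0151]
top white 0 px 0 0 0 0
top rect >35mm ((530.9891357421875, -42.14521789550781), (78.84700775146484, 328.16876220703125), 86.96488952636719)
top black fit [ 0.99822116 -0.05961941  0.47778416  0.01530411]
side red 224 px 354 372 190 204
   med [ 0.5322 -0.036   0.065 ] p2 [ 0.5088 -0.063   0.0604] p98 [ 0.5552 -0.0116  0.0701]
side orange 0 px 0 0 0 0
side green 24 px 379 384 223 227
   med [0.473  0.0181 0.0147] p2 [0.4655 0.0092 0.0111] p98 [0.48   0.0234 0.0187]
side black 128 px 341 409 219 230
   med [0.4543 0.0167 0.0119] p2 [0.3953 0.0042 0.0068] p98 [0.5871 0.0292 0.0154]
side white 333 px 338 414 197 219
   med [ 0.4493 -0.0293  0.0423] p2 [ 0.3881 -0.0452  0.0306] p98 [ 0.6009 -0.0076  0.0479]
side rect >35mm ((528.9642944335938, -37.86046600341797), (86.78070068359375, 328.09503173828125), 85.52527618408203)
side black fit [ 0.9974884  -0.07083055  0.47467005  0.01676634]
```

View pics/top1.png

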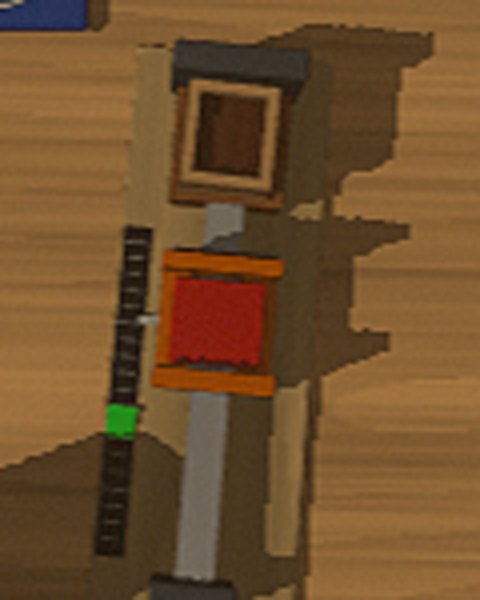

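View pics/side1.png

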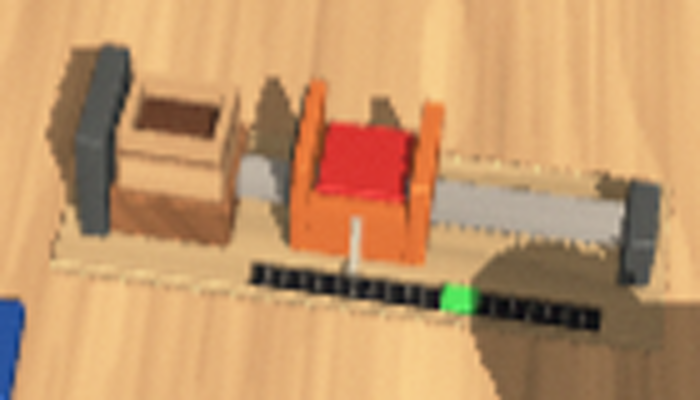

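```bash
cat >> h.py <<'E'
a=np.radians(3.7); XC=np.array([-np.cos(a),np.sin(a),0]); YC=np.array([-np.sin(a),-np.cos(a),0]); ZT=np.array([0,0,-1.])
R=np.stack([np.cross(YC,ZT),YC,ZT],1)
PAD=np.array([0.5338,-0.0385,0.064]); MK=np.array([0.4745,0.0163,0.0])
E
python3 - <<'E'
from h import *
print("dist",(MK-PAD)@XC,"across",(MK-PAD)@YC)
robot.move_gripper(0.0)
p=PAD+.014*XC
robot.goto([p[0],p[1],.17],R); print(robot.read_t(),robot.read_grip_width())
robot.servo_line([p[0],p[1],.075],speed=.1); robot.dwell(.2)
print(robot.read_t(),robot.read_position(),robot.read_force())
for n in ["top","side"]:
    q,d=robot.grab_frame(n); np.savez(n+"2.npz",p=q,d=d)
A=np.load("top2.npz")["p"][165:325,270:410,::-1];B=np.load("side2.npz")["p"][130:250,290:430,::-1]
A=cv2.resize(A,(420,480),interpolation=2);B=cv2.resize(B,(380,326),interpolation=2)
B=cv2.copyMakeBorder(B,0,154,0,0,0); cv2.imwrite("pics/c2.png",np.hstack([A,B]))
E
```

```text
dist 0.06271276665580239 across -0.050859010001915
4.25 0.005782663262753413
5.55 [ 0.52014808 -0.03751161  0.07556626] [-0.44772382  0.03909664 -0.02106636]
```

View pics/c2.png

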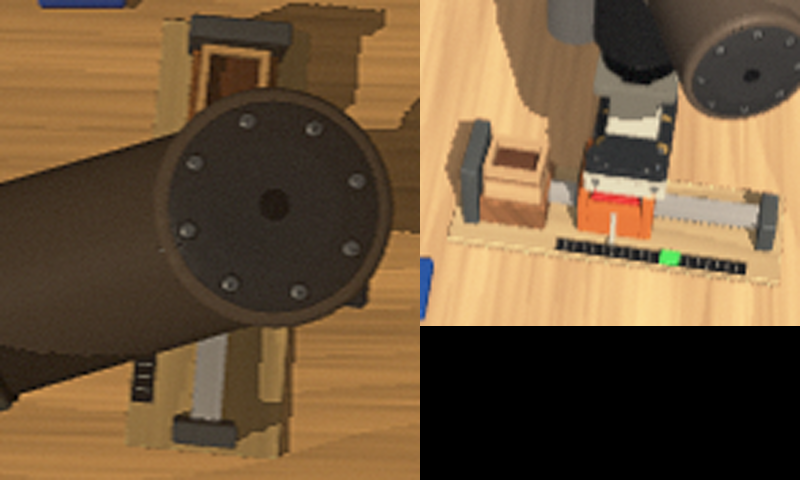

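The side view (right) shows the shut fingers in the trough above the red paddle, with the pointer (613,228) and marker (669,258) both visible. Next I press, using the force reading.

```bash
python3 - <<'E'
from h import *
f0=robot.read_force(); p=robot.read_position(); z=.070
p=PAD+.014*XC
zc=None
while z>.050:
    robot.servo_line([p[0],p[1],z],speed=.03)
    f=robot.read_force()-f0; zz=robot.read_position()[2]; print(round(z,4),round(zz,4),f.round(2))
    if zc is None and f[2]>1.8: zc=zz
    if (zc and zc-zz>.007) or f[2]>6.3: break
    z-=.002
print(robot.read_t(),zc,robot.read_position())
E
```

```text
0.07 0.0697 [ 0.47  0.94 -0.04]
0.068 0.0678 [0.92 0.4  0.35]
0.066 0.0659 [ 0.95 -0.25 -0.07]
0.064 0.0641 [ 1.76 -0.16  2.72]
0.062 0.0621 [0.88 0.55 2.77]
0.06 0.0601 [1.8  0.04 3.59]
0.058 0.0581 [ 1.48 -0.01  5.35]
0.056 0.0562 [1.58 0.29 5.11]
7.7167 0.06414530838389695 [ 0.5200708  -0.03754649  0.05616782]
```

```bash
cat >> h.py <<'E'
def gaps():
    q,d=robot.grab_frame("side"); return q
def px(q):
    cr=q[165:255,310:430,::-1]; return cv2.resize(cr,None,fx=5,fy=5,interpolation=cv2.INTER_CUBIC)
E
python3 - <<'E'
from h import *
p=PAD+.014*XC
for s in [.01,.03,.058]:
    t=p+s*XC; robot.servo_line([t[0],t[1],.056],speed=.04); print(s,robot.read_position(),robot.read_force(),robot.read_t())
robot.dwell(.2)
q,d=robot.grab_frame("side"); np.savez("side3.npz",p=q,d=d); cv2.imwrite("pics/s3.png",px(q))
E
```

```text
0.01 [ 0.50984122 -0.03686329  0.05629006] [1.35712675 0.91136463 5.06456264] 8.1167
0.03 [ 0.48999594 -0.03553417  0.05627217] [0.59043573 1.0939216  5.87336968] 8.7667
0.058 [ 0.46213618 -0.03365819  0.05626799] [1.9661811  1.17068411 5.91369599] 9.6167
```

View pics/s3.png

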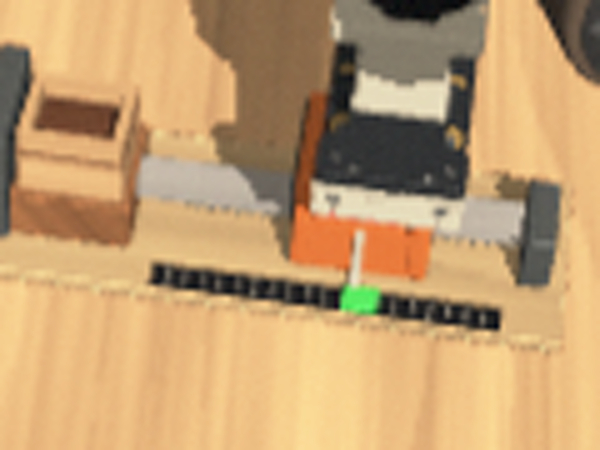

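The pointer tip (356,284) sits about 2 to 3 mm short of the marker's middle (360,299). I'll push 2.5 mm more, lift straight up and look again.

```bash
python3 - <<'E'
from h import *
t=PAD+(.014+.0605)*XC; robot.servo_line([t[0],t[1],.056],speed=.02); robot.dwell(.4)
print(robot.read_position(),robot.read_force())
robot.servo_line([t[0],t[1],.075],speed=.05); robot.servo_line([t[0],t[1],.20],speed=.12)
c=robot.read_qpos(); robot.goto([.40,.30,.25],R); robot.dwell(.5)
print(robot.read_t(),robot.read_force())
ims=[]
for n in ["top","side"]:
    q,d=robot.grab_frame(n); np.savez(n+"4.npz",p=q,d=d); ims.append(q)
    X=cloud(n,d); X0=cloud(n,np.load(n+".npz")["d"])
    for lab,Q,P in (("now",X,q),("start",X0,np.load(n+".npz")["p"])):
        h=cv2.cvtColor(P,cv2.COLOR_RGB2HSV).astype(int)
        reg=(abs(X[...,1])<.12)&(abs(X[...,0]-.5)<.3)
        r=reg&((h[...,0]<4)|(h[...,0]>176))&(h[...,1]>190)&(h[...,2]>60); g=reg&(abs(h[...,0]-60)<15)&(h[...,1]>150); b=(abs(h[...,0]-113)<10)&(h[...,1]>120)&(Q[...,2]<.05)&(abs(Q[...,1]-.06)<.15)
        pr,pg,pb=[np.nanmedian(Q[k],0) for k in (r,g,b)]
        print(n,lab,"paddle",pr.round(4),"marker",pg.round(4),"gap",((pg-pr)@XC).round(4),"case",pb.round(4))
A=cv2.resize(ims[0][100:330,130:530,::-1],(800,460)[:2]); cv2.imwrite("pics/t4.png",A); cv2.imwrite("pics/s4.png",px(ims[1]))
E
```

```text
[ 0.45973129 -0.03350159  0.05621842] [0.96639061 1.36514849 5.93029968]
14.0583 [-6.11882613e-01 -3.17022798e-01 -1.36763319e-04]
top now paddle [ 0.4659 -0.0268  0.062 ] marker [0.4731 0.0153 0.0147] gap -0.0045 case [0.7793 0.0799 0.0164]
top start paddle [ 0.5342 -0.0397  0.0642] marker [0.4755 0.0152 0.0147] gap 0.0621 case [0.7796 0.0798 0.0163]
side now paddle [ 0.4712 -0.0335  0.0635] marker [0.4715 0.0175 0.0149] gap 0.0029 case [0.7772 0.0882 0.0165]
side start paddle [ 0.5315 -0.0349  0.0651] marker [0.473  0.0181 0.0147] gap 0.0618 case [0.7778 0.0871 0.0164]
```

View pics/s4.png

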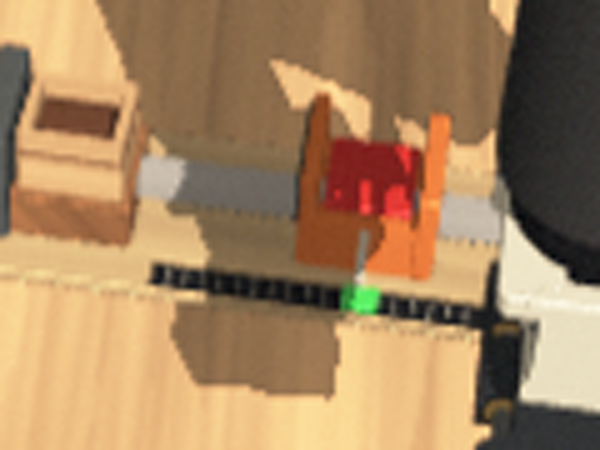

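View pics/t4.png

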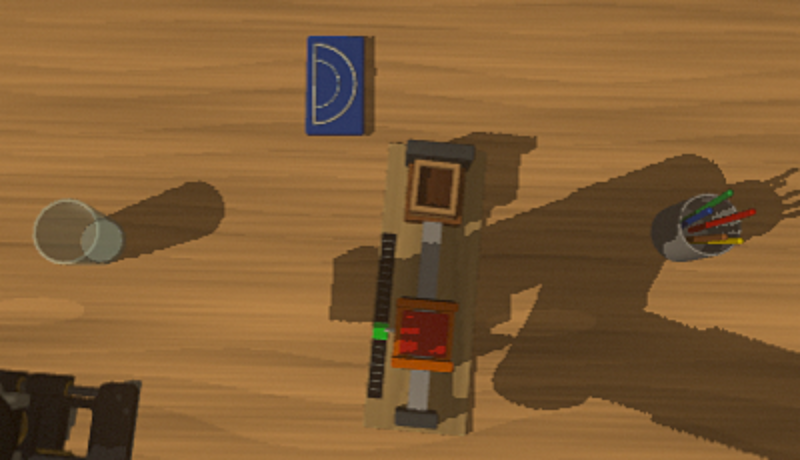

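The pointer tip (361,284) is in line with the marker's middle (361,299), the paddle is up, and the other objects look unmoved. Handing in.

```bash
python3 -c "
from rig import robot
robot.job_done(); print(robot.read_t())"
```

```text
the job is handed in; nothing more can be done
the job is handed in; nothing more can be done
```

The clamp is open and the job is handed in. I pressed the paddle about 8 mm (about 5 N) with shut fingers, pushed the jaw back about 60 mm, lifted straight up and moved the hand clear. The robot clock stood at about 14 s of the 38 s allowed.

- **Pointer:** in the last side picture it stands in line with the marker's middle, within about 1–2 mm by eye.
- **Disagreement:** the rougher colour and depth estimates of paddle against marker disagreed, at -4.5 mm (top) and +2.9 mm (side). Both are inside the 10 mm limit. Shadow on the paddle probably disturbed the top one.
- **Paddle:** by depth it is up to within about 2 mm, within the 5.5 mm limit.
- **Other objects:** by depth the protractor case was within about 1 mm of its starting place. I judged the wooden box, tumbler and pencil cup only by eye in the pictures, and they looked unmoved.

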